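# Clear the cups from the cupping table

### The job

Clear down after the coffee tasting: hang the steel jug, which stands on the draining rack, by its handle on the hook of the utensil stand. Stand all the tasting cups upright on the floor of the wooden caddy while it is still on the table, then carry the loaded caddy level by its handle and set it down gently on the wire rack, centred and lined up with it. Leave the timer, the glass and the spoon where they are.

Things in the scene. Friction and masses are not known exactly. Their poses are not given: they have to be found in the camera images.
- cup1: white porcelain tasting cup without handle, open at the top, one of up to four alike (None from the start if it is not there); 70 mm high, 66 mm across the mouth and nearly straight down to half height, narrowing to 48 mm at the foot, wall 4 mm, about 115 g; origin at the centre of its underside, z up the cup
- cup2: white porcelain tasting cup without handle, open at the top, one of up to four alike (None from the start if it is not there); 70 mm high, 66 mm across the mouth and nearly straight down to half height, narrowing to 48 mm at the foot, wall 4 mm, about 115 g; origin at the centre of its underside, z up the cup
- cup3: white porcelain tasting cup without handle, open at the top, one of up to four alike (None from the start if it is not there); 70 mm high, 66 mm across the mouth and nearly straight down to half height, narrowing to 48 mm at the foot, wall 4 mm, about 115 g; origin at the centre of its underside, z up the cup
- cup4: white porcelain tasting cup without handle, open at the top, one of up to four alike (None from the start if it is not there); 70 mm high, 66 mm across the mouth and nearly straight down to half height, narrowing to 48 mm at the foot, wall 4 mm, about 115 g; origin at the centre of its underside, z up the cup
- caddy: open wooden cup caddy on the table, 300 (its x) by 188 mm (its y), 380 g; origin at the centre of its underside, z up. Floor top at z = 8 mm; outer walls 8 mm thick, 45 mm high. A centre board along x (14 mm thick, 50 mm high) parts it into two bays of 284 by 78 mm, centred on y = +47 and -47 mm
- caddy_handle (a point): middle of the caddy's carrying handle, 95 mm above its underside: a wooden bar over the centre board, 130 mm long (caddy x), 16 mm thick (caddy y), 26 mm high (z 82 to 108 mm), on a post at each end
- rack: fixed steel wire draining rack over a flat drip tray (340 by 190 mm, 18 mm high); origin on the table under its centre, z up. Its top is five wires along x, 290 mm long and 100 mm apart overall in y, top of the wires 110 mm above the table. It is narrower than the caddy, which overhangs it by some 40 mm on both long sides
- jug: small round steel rinsing jug, 100 mm high, 220 g, open at the top; 65 mm across from 52 mm height up to the rim, 76 mm below; origin at the centre of its underside, z up the jug. Its loop handle (round bar, 9 mm) points to its +y, lies in its y-z plane, and leaves an opening from y = 33 to y = 62 mm, z = 34 to z = 85 mm. It starts standing on the rack
- jug_loop (a point): point at the middle of the opening of the jug's handle (jug frame: y 49 mm, z 60 mm)
- hook_stand: fixed utensil stand: round foot (120 mm across, 14 mm high) and 14 mm post, ball on top ending 213 mm up. At z = 200 mm a hook arm (8 mm round bar) runs from the post to the stand's -x: level for 78 mm, then the tip turns up, ending 90 mm from the post, 12 mm (axis) higher. A short arm points to +x. Origin on the table under the post, z up
- hook (a point): point on the axis of the hook arm, 45 mm from the post, 200 mm above the table; its axes are the stand's
- timer: three-glass sand timer in a dark wooden frame, 36 by 110 by 80 mm high, a bystander; origin at the centre of its underside
- glass: tumbler, 76 mm across, 85 mm high, a bystander; origin at the centre of its underside
- spoon: cupping spoon lying among the cups, 150 mm long, a bystander
Mind the look-alikes: they are no part of the job. Leave any blue look-alike of the cup1 alone. What is shaped like the cup3 but red is not meant.

How it is judged (in metres and radians):
On the way, in this order (a step that is already met when the one before it is completed fails the run):
1. all cups that are there stand in the caddy, upright and released, while the caddy stands on the table (x of cup1 in the frame of caddy between -0.128 and 0.128 m and y of cup1 in the frame of caddy between -0.068 and 0.068 m and z of cup1 in the frame of caddy between 0.002 and 0.02 m and angle between each of cup1, cup2, cup3, cup4's own z axis and vertical below 0.2 rad and x of cup2 in the frame of caddy between -0.128 and 0.128 m and y of cup2 in the frame of caddy between -0.068 and 0.068 m and z of cup2 in the frame of caddy between 0.002 and 0.02 m and x of cup3 in the frame of caddy between -0.128 and 0.128 m and y of cup3 in the frame of caddy between -0.068 and 0.068 m and z of cup3 in the frame of caddy between 0.002 and 0.02 m and x of cup4 in the frame of caddy between -0.128 and 0.128 m and y of cup4 in the frame of caddy between -0.068 and 0.068 m and z of cup4 in the frame of caddy between 0.002 and 0.02 m and height (world z) of caddy below 0.015 m and angle between caddy's own z axis and vertical below 0.06 rad and contact force between each of cup1, cup2, cup3, cup4 and the fingers below 0.1 N), for 0.2 s.
2. the caddy stands on the draining rack, with all the cups upright in it (x of caddy in the frame of rack between -0.03 and 0.03 m and y of caddy in the frame of rack between -0.03 and 0.03 m and z of caddy in the frame of rack between 0.104 and 0.116 m and angle between caddy's own z axis and vertical below 0.06 rad and angle between the x axis of caddy and the x axis of rack, either way round below 0.2 rad and linear speed of caddy below 0.03 m/s and x of cup1 in the frame of caddy between -0.128 and 0.128 m and y of cup1 in the frame of caddy between -0.068 and 0.068 m and z of cup1 in the frame of caddy between 0.002 and 0.02 m and angle between each of cup1, cup2, cup3, cup4's own z axis and vertical below 0.2 rad and x of cup2 in the frame of caddy between -0.128 and 0.128 m and y of cup2 in the frame of caddy between -0.068 and 0.068 m and z of cup2 in the frame of caddy between 0.002 and 0.02 m and x of cup3 in the frame of caddy between -0.128 and 0.128 m and y of cup3 in the frame of caddy between -0.068 and 0.068 m and z of cup3 in the frame of caddy between 0.002 and 0.02 m and x of cup4 in the frame of caddy between -0.128 and 0.128 m and y of cup4 in the frame of caddy between -0.068 and 0.068 m and z of cup4 in the frame of caddy between 0.002 and 0.02 m), for 0.3 s.
At the end, for the whole second after the job is handed in: The caddy stands level on the rack, centred within 30 mm each way and lined up within 0.2 rad; every cup there is stands on its floor within 0.2 rad of upright; the jug hangs still by its handle on the hook arm, between post and tip, clear of the rack (all of step 2 and contact force between jug and hook_stand above 0.5 N and x of jug_loop in the frame of hook_stand between -0.095 and -0.005 m and distance between jug_loop and hook below 0.06 m and height (world z) of jug above 0.06 m and linear speed of jug below 0.05 m/s and contact force between jug and rack below 0.1 N); the robot touches nothing.
It fails at once if the caddy is tipped more than 15 degrees (angle between caddy's own z axis and vertical above 0.26 rad).
It fails at once if the caddy is let fall onto the rack (faster than 0.5 m/s close over it) (linear speed of caddy above 0.5 m/s and horizontal distance between caddy and rack below 0.06 m).
It fails at once if the timer or the glass (50 mm) or the spoon (80 mm) is pushed away, or the timer or glass is tipped (distance of any of timer, glass from where it was at the start of the episode above 0.05 m or distance of spoon from where it was at the start of the episode above 0.08 m or angle between any of timer, glass's own z axis and vertical above 0.5 rad).
Of cup1, cup2, cup3, cup4 only 3 to 4 are there at a start; the rules pass over those that are not, and their reading is None.
At some moment in a run one of cup1, cup2, cup3, cup4 may be knocked a few centimetres aside while the robot is not near it.
It also fails if it takes over 200 s, if anything falls off the work surface, if the arm or the gripper's body presses on something with over 40 N, if the wrist force passes 120 N, or if a joint passes its speed limit or range.

### The arm

A 6-joint arm with a two-finger parallel gripper is mounted at the origin on the work surface. World frame = base frame: x ahead of the robot, y to its left, z up, the work surface at z = 0. Lengths are in mm, angles in rad, forces in N, time in s.
With the tool pointing down it reaches from about 400 to 925 mm from the base axis. Payload 12.5 kg.
Tool frame: the origin (TCP) lies between the finger pads; the fingertips stand env.tip_extent ahead of it and the grasp point (between the pads) lies 11 mm behind it (env.tip_extent is the distance from the TCP to the fingertips, in mm); z points along the fingers, y is the line along which they close (so a half turn about z gives the same grasp; the last joint's range is limited). The gripper opens to 95 mm and grips with 3 to 60 N. Pads are 20 mm wide; open, the fingers measure 119 mm over their backs; the gripper's body (75 mm by 180 mm) begins 59 mm behind the grasp point.
Start: joints at [1.092, 0.491, 1.559, -0, 1.092, -0.106], TCP at [227.625, 582.093, 222.661] pointing down, gripper open.
Joint ranges: [-3.1, 3.1], [-0.84, 2.19], [0.05, 2.79], [-1.13, 4.28], [0.06, 2.93], [-2.69, 2.69]. Speed limits (rad/s): [2.22, 2.22, 2.79, 3.14, 3.14, 3.14].

### API

Orientations are given as [roll, pitch, yaw] about the fixed x, y, z axes, in that order (R = Rz(yaw) Ry(pitch) Rx(roll)).
In Python, from cell import env gives the robot as it stands.
- The arm moves only by the tool carry_out, never from a script. Its argument "motion" is a list of rows, each a list of 5 numbers: the shift along the tool's x, y, z in mm, then the turn about the tool's z in degrees, then the closure, from 0 (fully open) to 1 (shut). A call has 1 to 12 rows; each row shifts and turns the commanded pose from where the row before left it, along the tool's axes as they then stand; what a row does not reach is not made up. A row lasts 1/10 s, in which the tool goes at most 50 mm and 8.59 degrees, less where a joint would pass 70% of its speed; a pose out of reach is approached as far as the arm can. A call with a gripper value outside its range is refused whole. The fingers move at their own pace and stop on an object; the grip force is fixed at half the most. Time passes only in rows, so rows that do not move let the fingers close. It gives the time, the measured TCP pose, the force, the opening and the grip force at its end, in the units of the state.
- env.state(): the state, without advancing time (a new reading comes with each control period).
- env.read_camera(name): name is "scene" or "side" or "wrist"; returns a dict with "color" (400x640x3 uint8, red, green, blue), "K" (3x3 intrinsics, pixels), "R" (3x3) and "t" (3): a world point X has camera coordinates R X + t; the wrist camera has in their place "hand_eye" (4x4, takes a point from camera to tool coordinates, whose origin is the TCP and whose axes are the flange's). Camera axes: x right, y down, z forward; pixel columns grow to the right and rows downward; lengths in mm; the calibration is good to about 2 mm. A picture is of the moment at which its call begins: read the wrist's pose just before it. There is no depth.
- env.job_done(): hands the job in; it is judged then, once.
The state is a dict: "t": time; "joints": joint angles; "qvel": joint speeds; "tau": joint torques, N m; "eef_pos": TCP position; "tcp_rot": TCP orientation; "ft_force": force on the tool from outside, world axes, zero at the start; "moment": the same for the moment, N m; "opening": opening from 0.0 (shut) to 1.0 (fully open); "grip_force": force on a finger pad.
Only numpy, scipy, OpenCV 4.12 (cv2) and the standard library are available. Lean on these libraries where they do the work, as an engineer would, in place of code of your own. Each camera call takes 0.05 s, during which the arm holds its last target. There are 200 camera calls.

## Working session

There is one attempt and no reset: what is moved stays moved. The work goes in short steps, Python scripts to look and compute and a tool call to move; the robot and the scene stay as the last step left them, time stands still between calls to the robot, and variables do not carry over. Pictures are saved under pics/ and viewed, at most 14 in all, crops included, and the job is handed in when it is done.

Besides the shell and the picture viewer there is one more tool, called after "Call:" as a command line: name --pt "numbers of a row" for each row, then --argument value for the rest. carry_out: Moves the arm, as the interface text tells. Its arguments: {"type":"object","properties":{"motion":{"type":"array"}},"required":["motion"]}

```bash
ls; mkdir -p pics; python3 - <<'E'
from cell import env
import cv2, numpy as np
print(env.state(), env.tip_extent)
for n in ["scene","side"]:
    c=env.read_camera(n); cv2.imwrite(f"pics/{n}0.png",c["color"][:,:,::-1]); print(n,c["K"].tolist(),c["R"].tolist(),c["t"].tolist())
c=env.read_camera("wrist"); cv2.imwrite("pics/wrist0.png",c["color"][:,:,::-1]); print(c["K"].tolist(),c["hand_eye"].tolist())
E
```

```text
pics
{'t': 0.0, 'joints': array([ 1.09242243e+00,  4.91579494e-01,  1.55942322e+00, -5.49700250e-06,
        1.09169188e+00, -1.05620438e-01]), 'qvel': array([ 2.79029386e-04, -3.18824240e-04, -4.41836368e-06, -3.91563092e-05,
       -3.26978073e-04,  2.90884474e-04]), 'tau': array([ 1.43276138e-03, -6.12659454e+01, -2.58178872e+01,  6.92862435e-02,
        4.82371054e-02, -1.03144980e-04]), 'eef_pos': array([227.50341725, 581.88697639, 222.05838985]), 'tcp_rot': array([-3.14049634e+00, -1.11322940e-04,  2.76884167e+00]), 'ft_force': array([ 0.15216697,  0.26046961, -0.50111219]), 'moment': array([0.01166554, 0.02098783, 0.00877342]), 'grip_force': 0.0, 'opening': 1.000579808714129} 8.0
scene [[426.3650046670086, 0.0, 320.4519308817957], [0.0, 426.3650046670086, 198.05589702848152], [0.0, 0.0, 1.0]] [[0.23248564856789528, 0.9725998201323436, -0.000114404971470048], [0.7986602250806216, -0.1909750800549913, -0.5706753575126234], [-0.5550605985693237, 0.13258245991277315, -0.8211757566071604]] [-133.15294373541386, -353.44888537538816, 1557.9040968804984]
side [[400.80616235962077, 0.0, 324.7027952202709], [0.0, 400.80616235962077, 197.26402072129514], [0.0, 0.0, 1.0]] [[-0.9397659679126438, -0.34177219351559995, 0.005629679630992306], [-0.253371955392873, 0.6854490971416582, -0.6826142303293113], [0.22943970400435118, -0.6429240258127091, -0.730757223200137]] [528.3890530624243, 232.6847742234626, 924.4164074937953]
[[349.1140343874489, 0.0, 314.7933868836447], [0.0, 349.1140343874489, 199.26741448889763], [0.0, 0.0, 1.0]] [[-0.00021931715105348432, -0.966701018418691, -0.2559083681481564, 71.6306963581939], [0.9999997509165071, -4.0332748190413744e-05, -0.0007046560805291967, -0.4102137288345409], [0.0006708702629100728, -0.25590845894877035, 0.9667007864750885, -161.8792769285754], [0.0, 0.0, 0.0, 1.0]]
```

View pics/scene0.png

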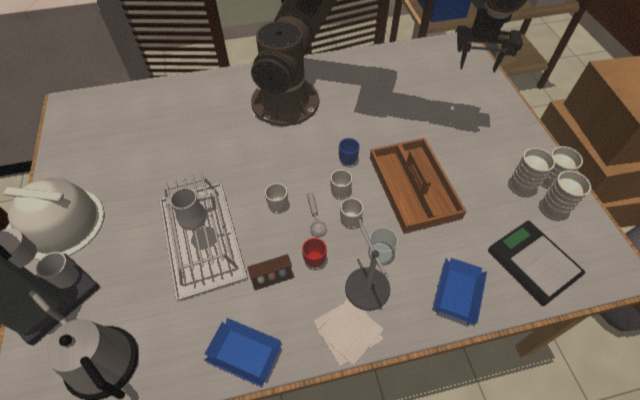

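View pics/side0.png

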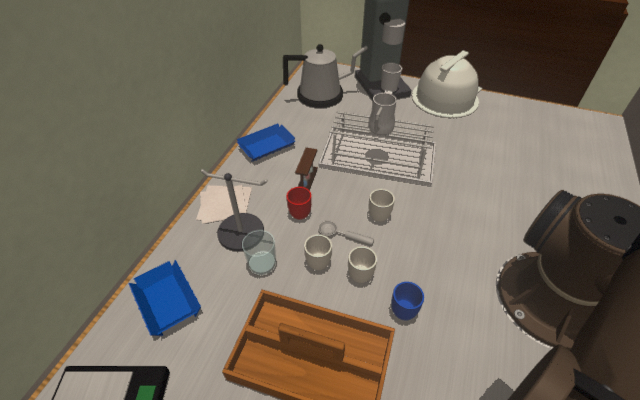

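```bash
cat > h.py <<'E'
from cell import env
import cv2, numpy as np, sys
from scipy.spatial.transform import Rotation as Ro
def cam(n, save=None):
    if n=="wrist":
        s=env.state(); c=env.read_camera(n)
        T=np.eye(4); T[:3,:3]=Ro.from_euler("xyz",s["tcp_rot"]).as_matrix(); T[:3,3]=s["eef_pos"]
        W=T@c["hand_eye"]; R=W[:3,:3].T; t=-R@W[:3,3]
    else:
        c=env.read_camera(n); R,t=np.array(c["R"]),np.array(c["t"])
    c=dict(img=np.ascontiguousarray(c["color"][:,:,::-1]),K=np.array(c["K"]),R=R,t=t)
    if save:
        cv2.imwrite(f"pics/{save}.png",c["img"]); np.savez(f"pics/{save}.npz",**c)
    return c
def load(s): return dict(np.load(f"pics/{s}.npz"))
def ray(c,p):
    d=c["R"].T@np.linalg.solve(c["K"],[p[0],p[1],1.]); return -c["R"].T@c["t"], d/np.linalg.norm(d)
def plane(c,p,z):
    o,d=ray(c,p); return o+d*(z-o[2])/d[2]
def tri(*obs):
    A=np.zeros((3,3));b=np.zeros(3); L=[]
    for c,p in obs:
        o,d=ray(c,p); M=np.eye(3)-np.outer(d,d); A+=M;b+=M@o; L.append((o,M))
    X=np.linalg.solve(A,b); return X, max(np.linalg.norm(M@(X-o)) for o,M in L)
def proj(c,X):
    x=c["K"]@(c["R"]@np.asarray(X,float)+c["t"]); return x[:2]/x[2]
E
python3 - <<'E'
from h import *
np.set_printoptions(precision=0,suppress=True)
a=cam("scene","sc1"); b=cam("side","sd1")
P=dict(cupA=((277,190),(382,196)),cupB=((342,176),(363,255)),cupC=((352,205),(318,243)),blue=((349,144),(408,291)),red=((315,246),(299,195)),
 jug=((183,196),(384,98)),posttop=((374,254),(228,177)),hooktip=((361,221),(265,184)),glass=((384,237),(259,240)),timer=((270,267),(307,158)),
 cad1=((370,151),(393,330)),cad2=((423,140),(372,400)),cad3=((463,210),(226,373)),cad4=((408,229),(263,294)))
for k,(p,q) in P.items(): X,e=tri((a,p),(b,q)); print(k,X,"err",round(e,1))
for k,p in dict(r1=(162,217),r2=(226,186),r3=(245,266),r4=(178,294)).items(): print(k,plane(a,p,18))
for k,p in dict(r1=(434,181),r2=(437,141),r3=(321,160),r4=(336,117)).items(): print(k,plane(b,p,18))
E
```

```text
cupA [ 444. -100.   79.] err 2.1
cupB [439.  95.  80.] err 2.9
cupC [546.  97.  79.] err 1.6
blue [323. 150.  81.] err 1.8
red [647. -33.  75.] err 1.1
jug [ 511. -334.  216.] err 0.8
posttop [766.  79. 203.] err 0.5
hooktip [677.  75. 207.] err 0.7
glass [672. 147.  94.] err 2.7
timer [ 680. -163.   83.] err 5.3
cad1 [332. 221.  37.] err 0.4
cad2 [343. 383.  67.] err 9.6
cad3 [613. 417.  38.] err 0.3
cad4 [627. 239.  28.] err 5.5
r1 [ 419. -442.   18.]
r2 [ 350. -247.   18.]
r3 [ 633. -226.   18.]
r4 [ 672. -407.   18.]
r1 [ 324. -270.   18.]
r2 [ 346. -457.   18.]
r3 [ 662. -242.   18.]
r4 [ 691. -466.   18.]
```

Call:
carry_out --pt "0 0 -40 0 0" --pt "0 0 -40 0 0" --pt "0 0 -40 0 0" --pt "0 0 -40 0 0"

```text
t: 0.65
eef_pos: [227.5, 581.8, 384.3]
tcp_rot: [-3.141, -0.0, 2.769]
ft_force: [0.7, 0.2, 0.2]
opening: 1.001
grip_force: 0.0
```

Call:
carry_out --pt "0 0 0 -7.1 0" --pt "0 0 0 -7.1 0" --pt "0 0 0 -7.1 0" --pt "-25 -41 0 0 0" --pt "-25 -41 0 0 0" --pt "-25 -41 0 0 0" --pt "-25 -41 0 0 0" --pt "-25 -41 0 0 0" --pt "-25 -41 0 0 0" --pt "-25 -41 0 0 0" --pt "-25 -41 0 0 0" --pt "-25 -41 0 0 0"

```text
t: 1.85
eef_pos: [452.8, 211.0, 382.8]
tcp_rot: [3.141, 0.0, 3.141]
ft_force: [1.2, 0.7, 0.5]
opening: 0.998
grip_force: 0.0
```

```bash
python3 -c "
from h import *
print(env.state()['eef_pos'],env.state()['tcp_rot'],env.state()['joints']); cam('wrist','w1')"
```

```text
[452.79322354 211.01398444 382.81965541] [3.14135798e+00 4.22133176e-04 3.14060267e+00] [ 3.03745374e-01  1.74850555e-01  1.60603997e+00  9.93950662e-05
  1.36022903e+00 -1.26608177e+00]
```

Call:
carry_out --pt "0 -40 0 0 0" --pt "0 -40 0 0 0" --pt "0 -40 0 0 0" --pt "0 -40 0 0 0" --pt "0 -40 0 0 0" --pt "0 -40 0 0 0" --pt "0 -40 0 0 0" --pt "0 -40 0 0 0" --pt "0 0 0 0 0"

```text
t: 2.8
eef_pos: [451.8, -110.6, 382.3]
tcp_rot: [-3.141, -0.0, 3.137]
ft_force: [0.7, 0.2, -0.5]
opening: 1.003
grip_force: 0.0
```

```bash
python3 -c "
from h import *
print(env.state()['eef_pos'],env.state()['tcp_rot'],env.state()['joints']); cam('wrist','w2')"
```

```text
[ 451.76059418 -110.60251773  382.30973175] [-3.14109045e+00 -4.87624830e-04  3.13660203e+00] [-3.81899747e-01  1.18396029e-01  1.67613728e+00 -6.62900643e-04
  1.34732795e+00 -1.94755858e+00]
```

View pics/w1.png

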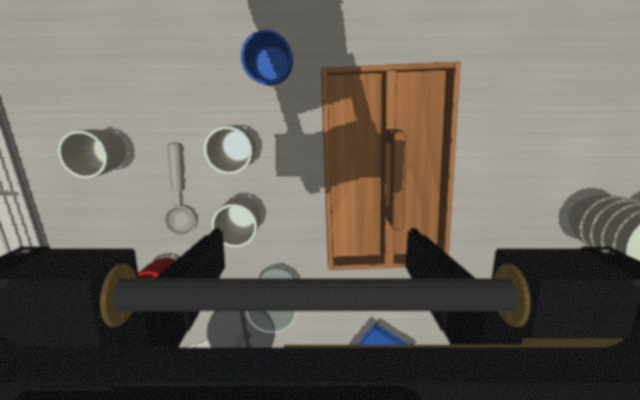

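View pics/w2.png

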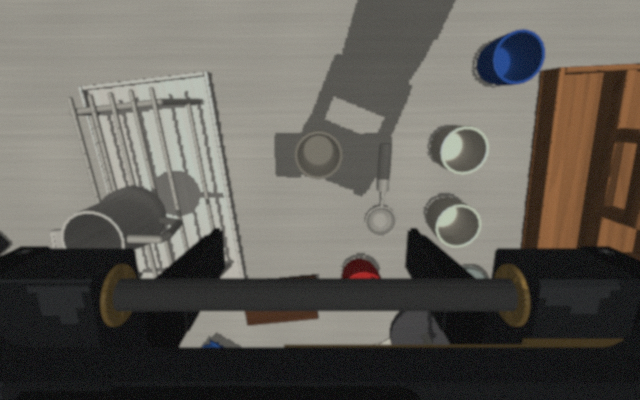

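Call:
carry_out --pt "10 -40 0 0 0" --pt "10 -40 0 0 0" --pt "10 -40 0 0 0" --pt "10 -40 0 0 0" --pt "10 -40 0 0 0" --pt "0 0 0 0 0" --pt "0 0 0 0 0"

```text
t: 3.55
eef_pos: [401.8, -306.6, 382.3]
tcp_rot: [3.141, -0.0, 3.14]
ft_force: [-0.1, -0.4, -0.7]
opening: 1.002
grip_force: 0.0
```

```bash
python3 -c "
from h import *
print(env.state()['eef_pos'],env.state()['tcp_rot'],env.state()['joints']); cam('wrist','w3')
a,b=load('w1'),load('w2')
for k,p,q in [('A',(84,154),(319,155)),('B',(229,149),(464,149)),('C',(235,224),(458,224)),('blue',(267,56),(518,56))]: print(k,tri((a,p),(b,q)))
for p in [(322,68),(460,62),(448,265),(329,270)]: print(plane(a,p,45).round(1))
for p in [(397,130),(397,228)]: print(plane(a,p,108).round(1))
im=cv2.resize(b['img'][20:330,:480],None,fx=1.6,fy=1.6,interpolation=3)
"
```

```text
[ 401.84665409 -306.59607833  382.34998995] [ 3.14069529e+00 -1.87836548e-04  3.13974896e+00] [-7.82765524e-01  1.85351144e-01  1.59392648e+00  5.16236888e-04
  1.36308015e+00 -2.35182472e+00]
A (array([ 443.21954607, -105.79719937,   66.91172229]), np.float64(0.1787185699601995))
B (array([436.61282324,  92.65558786,  64.46020542]), np.float64(0.10984016269228918))
C (array([544.4905281 ,  94.71099895,  65.65565585]), np.float64(0.21168322352805122))
blue (array([318.02569971, 149.14763781,  65.08423746]), np.float64(0.10794232221088))
[330.4 220.1  45. ]
[323.1 405.   45. ]
[619.4 417.5  45. ]
[627.8 232.2  45. ]
[408.6 311.4 108. ]
[536.  318.9 108. ]
```

View pics/w3.png

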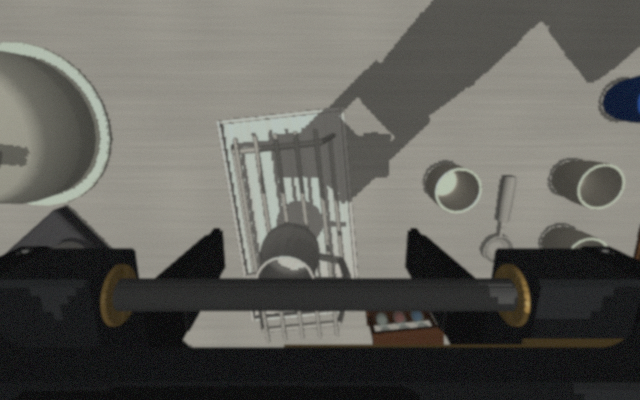

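```bash
python3 -c "
from h import *
a=load('sc1')['img'][165:305,150:260]; b=load('sd1')['img'][85:190,305:455]
a=cv2.resize(a,None,fx=4,fy=4,interpolation=2); b=cv2.resize(b,(360,252),interpolation=2)
o=np.zeros((560,800,3),np.uint8); o[:560,:440]=a; o[:252,440:]=b
w=load('w3')['img'][100:345,200:380]; w=cv2.resize(w,None,fx=1.25,fy=1.25); o[252:252+w.shape[0],440:440+w.shape[1]]=w
cv2.imwrite('pics/m1.png',o)"
```

```text
(no output)
```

View pics/m1.png

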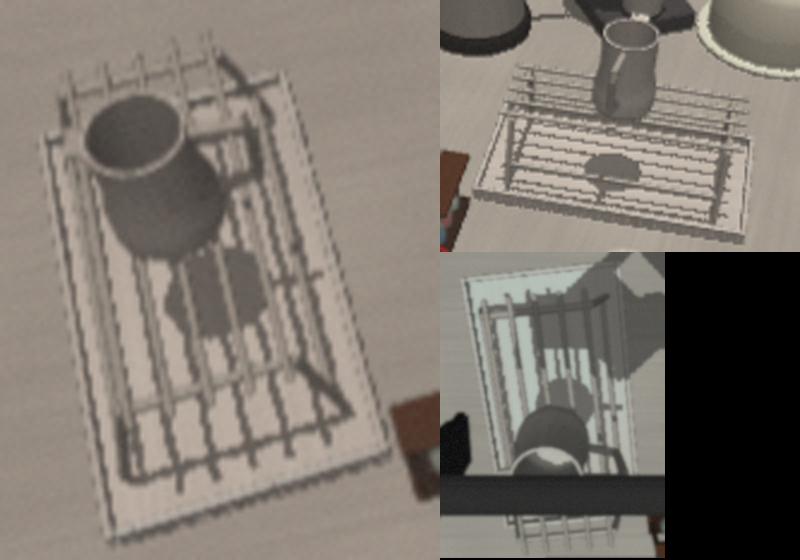

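```bash
python3 -c "
from h import *
np.set_printoptions(precision=1,suppress=True)
a,b,w2,w3=[load(k) for k in ('sc1','sd1','w2','w3')]
c=[plane(a,p,18) for p in [(161.2,199.5),(220.5,183.8),(247,278),(178,300)]]; print(np.array(c),np.mean(c,0))
for i,j in [(0,3),(1,2)]: print(np.degrees(np.arctan2(*(c[j]-c[i])[1::-1])))
print('w3 tray',plane(w3,(219,122),18),plane(w3,(343,108),18))
print('w3 wires', [plane(w3,((x-440)/1.25+200,(y-252)/1.25+100),110) for x,y in [(485,300),(606,295),(523,552),(613,547)]])
print('side tray',[plane(b,((x-440)/2.4+305,y/2.4+85),18) for x,y in [(507,98),(748,150),(742,236),(475,192)]])
print('side wires far/near',[tri((b,((x-440)/2.4+305,y/2.4+85)),(a,(u/4+150,v/4+165))) for x,y,u,v in [(747,98,70,75),(747,133,208,35)]])
print('jug',tri((a,(183.4,198.3)),(b,(384.2,99.6))),tri((a,(183.4,198.3)),(b,(384.2,99.6)),(w2,(93,232))))
print('handle tip sc',plane(a,(150+260/4,165+150/4),170),'w2',plane(w2,(178,225),180))
"
```

```text
[[ 355.1 -442.4   18. ]
 [ 337.4 -262.2   18. ]
 [ 669.5 -225.3   18. ]
 [ 689.1 -407.9   18. ]] [ 512.8 -334.5   18. ]
5.885178596477114
6.326283981358269
w3 tray [ 351.1 -448.2   18. ] [ 331.5 -265.9   18. ]
w3 wires [array([ 367.2, -404. ,  110. ]), array([ 362.6, -285. ,  110. ]), array([ 654.3, -377.3,  110. ]), array([ 647.8, -273.8,  110. ])]
side tray [array([ 684.5, -415.8,   18. ]), array([ 351.2, -420.3,   18. ]), array([ 331.2, -257.6,   18. ]), array([ 658.5, -219.4,   18. ])]
side wires far/near [(array([ 370.2, -400.3,  108.4]), np.float64(3.3016772433396273)), (array([ 362.5, -303.3,  124. ]), np.float64(9.679130077596012))]
jug (array([ 511.4, -335.5,  208.2]), np.float64(0.5091740157477717)) (array([ 507.9, -338.4,  205.2]), np.float64(4.939117987638246))
handle tip sc [ 514.9 -265.2  170. ] w2 [ 504.8 -262.3  180. ]
```

Call:
carry_out --pt "0 0 0 8.18 0" --pt "0 0 0 8.18 0" --pt "0 0 0 8.18 0" --pt "0 0 0 8.18 0" --pt "0 0 0 8.18 0" --pt "0 0 0 8.18 0" --pt "0 0 0 8.18 0" --pt "0 0 0 8.18 0" --pt "0 0 0 8.18 0" --pt "0 0 0 8.18 0" --pt "0 0 0 8.2 0" --pt "0 36 0 0 0"

```text
t: 4.8
eef_pos: [436.9, -305.3, 383.9]
tcp_rot: [3.141, 0.001, 1.565]
ft_force: [0.5, -1.0, 0.3]
opening: 0.997
grip_force: 0.0
```

Call:
carry_out --pt "0 36 0 0 0" --pt "0 36 0 0 0" --pt "0 0 0 0 0" --pt "0 0 0 0 0"

```text
t: 5.2
eef_pos: [510.4, -305.3, 382.3]
tcp_rot: [-3.141, -0.001, 1.573]
ft_force: [-0.6, 0.7, -0.6]
opening: 1.003
grip_force: 0.0
```

```bash
python3 -c "
from h import *
print(env.state()['eef_pos'],env.state()['tcp_rot']); cam('wrist','w4')"
```

```text
[ 510.44646333 -305.30433778  382.28972075] [-3.14100942e+00 -6.40366293e-04  1.57266681e+00]
```

View pics/w4.png

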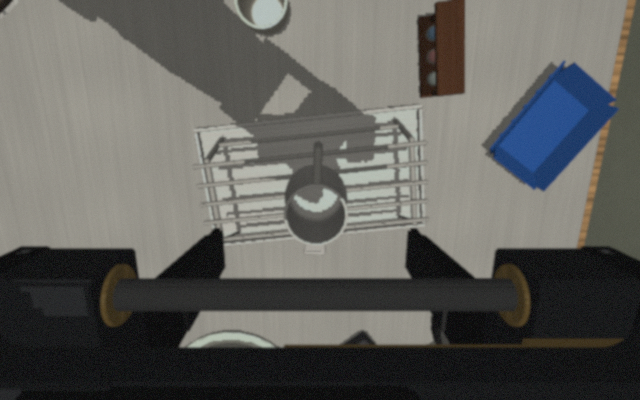

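```bash
python3 -c "
from h import *
np.set_printoptions(precision=1,suppress=True)
w=load('w4')
print('rim',plane(w,(316,213),210),tri((w,(316,213)),(load('sc1'),(183.4,198.3)),(load('sd1'),(384.2,99.6))))
print('handle',plane(w,(318,144),195),plane(w,(318,165),198))
for p in [(194,166),(201,187),(428,142),(424,161),(427,216)]: print(plane(w,p,109))
for p in [(196,129),(419,104)]: print(plane(w,p,18))
"
```

```text
rim [ 511.6 -336.7  210. ] (array([ 511.4, -336.3,  208.1]), np.float64(1.0354114473002993))
handle [ 513.4 -269.7  195. ] [ 513.5 -290.2  198. ]
[ 358.4 -306.1  109. ]
[ 365.  -333.2  109. ]
[ 650.2 -275.7  109. ]
[ 647.2 -299.3  109. ]
[ 657.  -371.5  109. ]
[ 334.4 -265.9   18. ]
[ 661.8 -229.6   18. ]
```

Call:
carry_out --pt "-31 1 0 0 0" --pt "0 0 40 0 0" --pt "0 0 40 0 0" --pt "0 0 40 0 0" --pt "0 0 30 0 0" --pt "0 0 25 0 0" --pt "0 0 23 0 0" --pt "0 0 0 0 0"

```text
t: 6.05
eef_pos: [509.1, -337.1, 182.7]
tcp_rot: [-3.138, -0.003, 1.57]
ft_force: [-0.3, 0.1, 1.2]
opening: 0.999
grip_force: 0.0
```

Call:
carry_out --pt "0 0 0 0 1" --pt "0 0 0 0 1" --pt "0 0 0 0 1" --pt "0 0 0 0 1" --pt "0 0 0 0 1" --pt "0 0 0 0 1" --pt "0 0 0 0 1" --pt "0 0 0 0 1"

```text
t: 6.85
eef_pos: [510.8, -338.3, 185.3]
tcp_rot: [3.141, 0.001, 1.57]
ft_force: [-0.8, 0.4, 6.2]
opening: 0.671
grip_force: 30.0
```

Call:
carry_out --pt "0 0 -15 0 1" --pt "0 0 -20 0 1" --pt "0 0 -25 0 1" --pt "0 0 -30 0 1" --pt "10 0 0 0 1" --pt "20 5 0 0 1" --pt "30 10 0 0 1" --pt "30 10 0 0 1" --pt "30 10 0 0 1" --pt "30 10 0 0 1" --pt "30 10 0 0 1" --pt "30 10 0 0 1"

```text
t: 8.05
eef_pos: [575.6, -126.5, 273.2]
tcp_rot: [-3.14, -0.001, 1.57]
ft_force: [1.1, 0.1, -2.8]
opening: 0.673
grip_force: 30.0
```

Call:
carry_out --pt "30 10 0 0 1" --pt "30 10 0 0 1" --pt "30 10 0 0 1" --pt "30 10 0 0 1" --pt "20 10 0 0 1" --pt "15 5 0 0 1" --pt "0 0 0 0 1" --pt "0 0 0 0 1" --pt "0 0 0 0 1"

```text
t: 8.95
eef_pos: [630.7, 25.8, 274.4]
tcp_rot: [-3.141, 0.0, 1.569]
ft_force: [0.1, -0.8, -2.1]
opening: 0.673
grip_force: 30.0
```

```bash
python3 -c "
from h import *
print(env.state()['eef_pos'],env.state()['tcp_rot']); w=cam('wrist','w5'); s=cam('scene','sc2'); d=cam('side','sd2')
o=np.zeros((600,800,3),np.uint8); o[:400,:640]=w['img']; 
o[400:600,:300]=cv2.resize(s['img'][190:290,310:460],None,fx=2,fy=2); o[400:600,300:600]=cv2.resize(d['img'][130:230,190:340],None,fx=2,fy=2)
cv2.imwrite('pics/m2.png',o)"
```

```text
[630.67179291  25.8495551  274.39096328] [-3.14111532e+00  7.58319999e-05  1.56895604e+00]
```

View pics/m2.png

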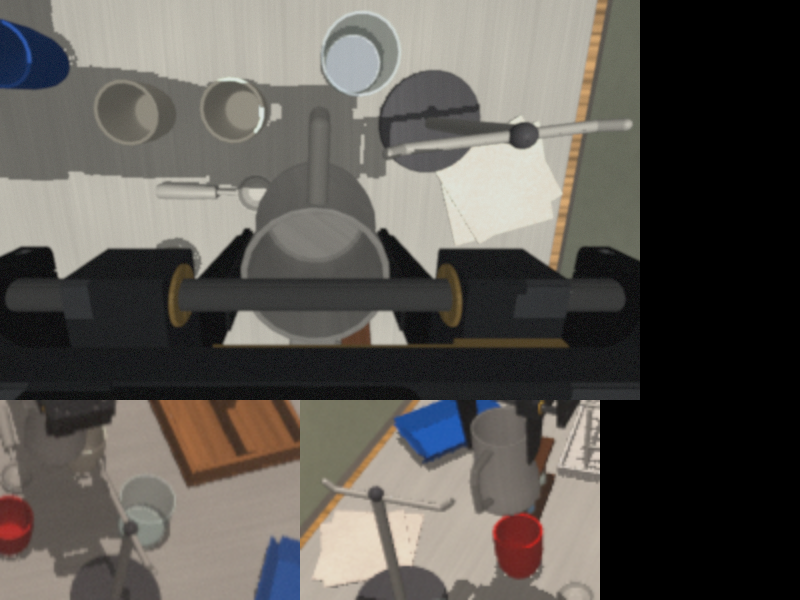

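```bash
python3 -c "
from h import *
np.set_printoptions(precision=1,suppress=True)
w,s,d=load('w5'),load('sc2'),load('sd2')
print('tip',tri((w,(390,151)),(d,(262.5,181.5))),tri((w,(390,151)),(s,(362.5,221)),(d,(262.5,181.5))),plane(w,(390,151),212))
print('ball',tri((w,(524,134)),(s,(375,254)),(d,(228,177))),plane(w,(524,134),206))
print('arm mid', plane(w,(460,142),200),'other end',plane(w,(628,125),205))
print('handle',plane(w,(318,115),290),plane(w,(318,170),295), 'rim',plane(w,(316,272),299))
"
```

```text
tip (array([681.5,  70. , 208.9]), np.float64(2.1824018825129685)) (array([680.6,  73.6, 213.3]), np.float64(4.389948027405965)) [678.8  69.6 212. ]
ball (array([767.1,  80.3, 203.8]), np.float64(1.6303636610696721)) [766.7  79.7 206. ]
arm mid [728.1  74.  200. ] other end [833.9  85.2 205. ]
handle [631.9  93.8 290. ] [631.9  72.  295. ] rim [631.   28.3 299. ]
```

Call:
carry_out --pt "0 0 10 0 1" --pt "0 0 15 0 1" --pt "0 0 15 0 1" --pt "0 0 13 0 1" --pt "0 10 0 0 1" --pt "0 15 0 0 1" --pt "0 15 0 0 1" --pt "0 15 0 0 1" --pt "0 15 0 0 1" --pt "0 15 0 0 1" --pt "0 6 0 0 1" --pt "0 0 0 0 1"

```text
t: 10.3
eef_pos: [722.7, 26.5, 221.4]
tcp_rot: [3.141, -0.0, 1.57]
ft_force: [0.2, -0.3, -2.2]
opening: 0.672
grip_force: 30.0
```

Call:
carry_out --pt "0 0 8 0 1" --pt "0 0 8 0 1" --pt "0 0 5 0 1" --pt "0 0 0 0 1" --pt "0 0 0 0 1"

```text
t: 10.8
eef_pos: [722.0, 26.6, 200.7]
tcp_rot: [3.142, -0.0, 1.57]
ft_force: [-0.3, -0.6, -1.4]
opening: 0.673
grip_force: 30.0
```

```bash
python3 -c "
from h import *
print(env.state()['eef_pos'],env.state()['tcp_rot']); w=cam('wrist','w6'); s=cam('scene','sc3'); d=cam('side','sd3')
o=np.zeros((600,800,3),np.uint8); o[:350,:640]=w['img'][:350]
o[350:600,:375]=cv2.resize(s['img'][190:290,310:460],None,fx=2.5,fy=2.5); o[350:600,375:750]=cv2.resize(d['img'][130:230,170:320],None,fx=2.5,fy=2.5)
cv2.imwrite('pics/m3.png',o)"
```

```text
[722.00541333  26.57150349 200.65997314] [ 3.14156936e+00 -9.07557863e-05  1.56971941e+00]
```

View pics/m3.png

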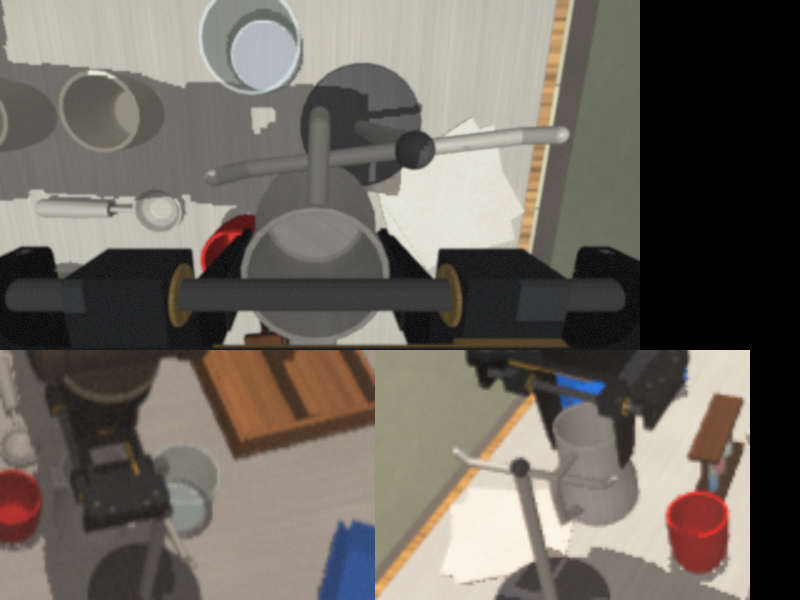

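Call:
carry_out --pt "0 0 3 0 1" --pt "0 0 3 0 1" --pt "0 0 2 0 1" --pt "0 0 0 0 1" --pt "0 0 0 0 1"

```text
t: 11.45
eef_pos: [722.2, 26.6, 193.0]
tcp_rot: [3.141, -0.0, 1.57]
ft_force: [0.1, -0.2, 1.2]
opening: 0.667
grip_force: 30.0
```

Call:
carry_out --pt "0 0 2 0 1" --pt "0 0 2 0 1" --pt "0 0 0 0 1" --pt "0 0 0 0 1"

```text
t: 11.85
eef_pos: [723.1, 26.5, 189.7]
tcp_rot: [3.138, -0.0, 1.569]
ft_force: [3.5, 0.3, 4.8]
opening: 0.671
grip_force: 30.0
```

Contact at about z = 193; the force is small. Rotate the jug in the grip by lowering along the arc.

Call:
carry_out --pt "0 0 3 0 1" --pt "1 0 3 0 1" --pt "1 0 3 0 1" --pt "0 0 0 0 1"

```text
t: 12.25
eef_pos: [723.1, 27.9, 180.5]
tcp_rot: [3.138, 0.001, 1.569]
ft_force: [3.4, -3.1, 4.3]
opening: 0.67
grip_force: 30.0
```

Call:
carry_out --pt "1 0 3 0 1" --pt "2 0 3 0 1" --pt "2 0 3 0 1" --pt "0 0 0 0 1"

```text
t: 12.65
eef_pos: [723.1, 32.6, 171.4]
tcp_rot: [3.138, 0.001, 1.569]
ft_force: [3.7, -5.0, 3.5]
opening: 0.672
grip_force: 30.0
```

```bash
python3 -c "
from h import *
w=cam('wrist','w7'); s=cam('scene','sc4'); d=cam('side','sd4')
o=np.zeros((600,800,3),np.uint8); o[:350,:640]=w['img'][:350]
o[350:600,:375]=cv2.resize(s['img'][190:290,310:460],None,fx=2.5,fy=2.5); o[350:600,375:750]=cv2.resize(d['img'][130:230,170:320],None,fx=2.5,fy=2.5)
cv2.imwrite('pics/m4.png',o)"
```

```text
(no output)
```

View pics/m4.png

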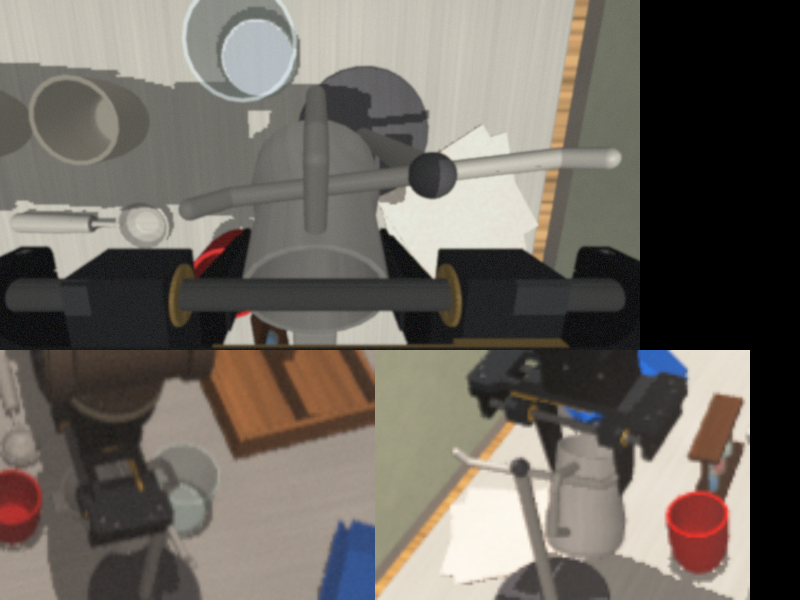

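Call:
carry_out --pt "1 0 3 0 1" --pt "1 0 3 0 1" --pt "2 0 3 0 1" --pt "2 0 3 0 1" --pt "2 0 2 0 1" --pt "0 0 0 0 1" --pt "0 0 0 0 1"

```text
t: 13.5
eef_pos: [722.9, 40.8, 158.1]
tcp_rot: [3.139, 0.001, 1.569]
ft_force: [1.7, -3.2, 8.5]
opening: 0.667
grip_force: 30.0
```

Call:
carry_out --pt "0 0 0 0 0.4" --pt "0 0 0 0 0.3" --pt "0 0 0 0 0.2" --pt "0 0 0 0 0.1" --pt "0 0 0 0 0" --pt "0 0 0 0 0" --pt "0 0 0 0 0" --pt "0 0 0 0 0"

```text
t: 14.3
eef_pos: [722.1, 41.6, 156.6]
tcp_rot: [-3.142, -0.0, 1.57]
ft_force: [0.6, -0.6, -0.2]
opening: 0.998
grip_force: 0.0
```

```bash
python3 -c "
from h import *
w=cam('wrist','w8'); s=cam('scene','sc5'); d=cam('side','sd5')
o=np.zeros((600,800,3),np.uint8); o[:350,:640]=w['img'][:350]
o[350:600,:375]=cv2.resize(s['img'][190:290,310:460],None,fx=2.5,fy=2.5); o[350:600,375:750]=cv2.resize(d['img'][130:230,170:320],None,fx=2.5,fy=2.5)
cv2.imwrite('pics/m5.png',o)"
```

```text
(no output)
```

View pics/m5.png

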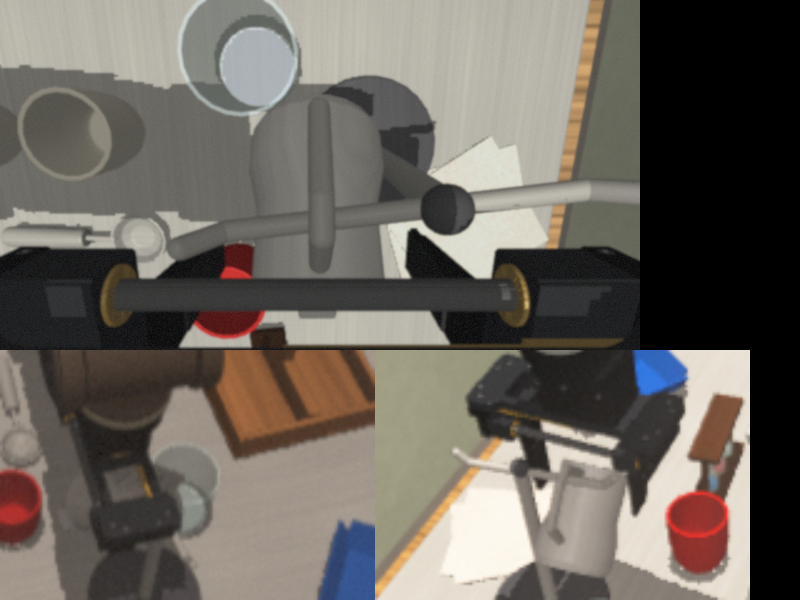

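Call:
carry_out --pt "0 0 -10 0 0" --pt "0 0 -30 0 0" --pt "0 0 -40 0 0" --pt "0 0 -40 0 0" --pt "0 0 -40 0 0" --pt "0 0 -40 0 0" --pt "0 -40 0 0 0" --pt "0 -40 0 0 0" --pt "0 -40 0 0 0" --pt "0 -40 0 0 0" --pt "0 -40 0 0 0" --pt "0 -40 0 0 0"

```text
t: 15.65
eef_pos: [480.2, 41.8, 357.4]
tcp_rot: [3.14, -0.0, 1.57]
ft_force: [0.1, -0.2, 0.3]
opening: 0.996
grip_force: 0.0
```

Call:
carry_out --pt "0 0 0 0 0" --pt "0 0 0 0 0"

```text
t: 15.85
eef_pos: [481.8, 41.8, 358.0]
tcp_rot: [3.139, 0.0, 1.57]
ft_force: [0.1, -0.3, 0.1]
opening: 1.002
grip_force: 0.0
```

```bash
python3 -c "
from h import *
print(env.state()['eef_pos'],env.state()['tcp_rot']); w=cam('wrist','w9'); s=cam('scene','sc6'); d=cam('side','sd6')"
```

```text
[481.81943095  41.83170213 358.01856533] [3.13908686e+00 4.09143128e-05 1.56973490e+00]
```

Call:
carry_out --pt "40 0 0 0 0" --pt "40 0 0 0 0" --pt "40 0 0 0 0" --pt "40 0 0 0 0" --pt "0 0 0 0 0" --pt "0 0 0 0 0" --pt "0 0 0 0 0"

```text
t: 16.7
eef_pos: [482.6, 201.2, 356.3]
tcp_rot: [-3.141, 0.0, 1.569]
ft_force: [0.1, -0.1, 0.3]
opening: 0.998
grip_force: 0.0
```

```bash
python3 -c "
from h import *
print(env.state()['eef_pos'],env.state()['tcp_rot']); w=cam('wrist','w10')
u=load('w9')
# wood mask
hsv=cv2.cvtColor(w['img'],cv2.COLOR_BGR2HSV); m=cv2.inRange(hsv,(5,90,40),(20,255,255)); m[330:]=0
n,l,st,ce=cv2.connectedComponentsWithStats(m); print(st[st[:,4]>500])
o=np.zeros((560,800,3),np.uint8); o[:280,:640]=u['img'][:280]; o[280:560,:640]=w['img'][:280]
d=load('sd6')['img'][140:230,190:350]; o[280:370,640:800]=d
cv2.imwrite('pics/m6.png',o)"
```

```text
[482.60689596 201.23649589 356.30154556] [-3.14096924e+00  3.23046019e-04  1.56938036e+00]
[[     0      0    640    400 219961]
 [   185      0    243    148  33351]
 [   609    111     31    138    793]
 [    99    263     37     65    903]
 [   494    263     38     64    976]]
```

View pics/m6.png

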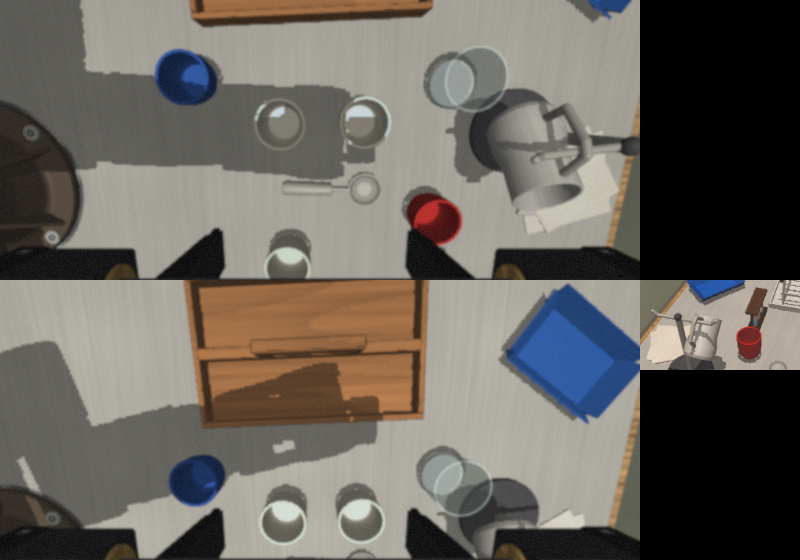

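```bash
python3 -c "
from h import *
np.set_printoptions(precision=1,suppress=True)
a,b=load('w9'),load('w10')
print('B',plane(a,(280,124),70),plane(b,(284,241),70),tri((a,(280,124)),(b,(284,241))))
print('C',plane(a,(365,122),70),plane(b,(361,241),70),tri((a,(365,122)),(b,(361,241))))
print('A',plane(a,(288,267),70))
print('blue',plane(a,(185,78),70))
print('caddy near top corners',plane(b,(204,146),45),plane(b,(424,137),45),'a',plane(a,(191,17),45),plane(a,(432,4),45),tri((a,(191,17)),(b,(204,142))),tri((a,(432,4)),(b,(424,136))))
print('board', plane(b,(197,73),50),plane(b,(424,65),50))
print('bar near-bottom/top',[plane(b,p,108) for p in [(252,61),(366,57)]],[plane(b,p,82) for p in [(251,75),(366,70)]])
"
```

```text
B [438.8  92.2  70. ] [440.1  94.6  70. ] (array([438.8,  91.9,  63.3]), np.float64(0.6361498926016312))
C [545.9  94.5  70. ] [545.7  94.4  70. ] (array([545.8,  94.5,  70.3]), np.float64(0.1173352691617303))
A [ 444.8 -104.4   70. ]
blue [324.5 147.2  70. ]
caddy near top corners [333.2 221.6  45. ] [628.8 233.1  45. ] a [330.  220.5  45. ] [626.7 234.8  45. ] (array([325.5, 224.9,  24.9]), np.float64(1.7723002917369295)) (array([627.2, 234.5,  46.4]), np.float64(0.9174417555400468))
board [333.6 314.   50. ] [620.2 323.   50. ]
bar near-bottom/top [array([413.6, 321.2, 108. ]), array([538.9, 325.1, 108. ])] [array([407.3, 308.8,  82. ]), array([542.9, 314.2,  82. ])]
```

Call:
carry_out --pt "-36 21 20 0 0" --pt "-36 21 40 0 0" --pt "-35 21 40 0 0" --pt "0 0 40 0 0" --pt "0 0 40 0 0" --pt "0 0 40 0 0" --pt "0 0 40 0 0" --pt "0 0 30 0 0" --pt "0 0 22 0 0" --pt "0 0 0 0 0"

```text
t: 17.75
eef_pos: [538.7, 102.8, 52.7]
tcp_rot: [-3.137, 0.0, 1.568]
ft_force: [-0.4, 0.2, -0.3]
opening: 1.002
grip_force: 0.0
```

Call:
carry_out --pt "0 0 0 0 1" --pt "0 0 0 0 1" --pt "0 0 0 0 1" --pt "0 0 0 0 1" --pt "0 0 0 0 1" --pt "0 0 0 0 1" --pt "0 0 -10 0 1" --pt "0 0 -30 0 1" --pt "0 0 -40 0 1" --pt "0 0 -30 0 1"

```text
t: 18.75
eef_pos: [539.4, 104.1, 167.4]
tcp_rot: [3.141, -0.0, 1.57]
ft_force: [0.3, 0.2, -1.3]
opening: 0.693
grip_force: 29.4
```

Call:
carry_out --pt "15 1 0 0 1" --pt "30 2 0 0 1" --pt "35 2 0 0 1" --pt "35 2 0 0 1" --pt "35 1 0 0 1" --pt "29 1 0 0 1" --pt "0 0 10 0 1" --pt "0 0 25 0 1" --pt "0 0 25 0 1" --pt "0 0 20 0 1" --pt "0 0 10 0 1" --pt "0 0 5 0 1"

```text
t: 19.95
eef_pos: [548.2, 282.5, 68.7]
tcp_rot: [-3.14, 0.001, 1.57]
ft_force: [0.7, 0.3, -1.0]
opening: 0.691
grip_force: 29.4
```

Call:
carry_out --pt "0 0 4 0 1" --pt "0 0 3 0 1" --pt "0 0 0 0 1" --pt "0 0 0 0 1"

```text
t: 20.35
eef_pos: [549.2, 283.1, 63.9]
tcp_rot: [3.14, -0.001, 1.57]
ft_force: [-0.4, -0.0, 4.6]
opening: 0.69
grip_force: 29.4
```

Call:
carry_out --pt "0 0 0 0 0.25" --pt "0 0 0 0 0.15" --pt "0 0 0 0 0" --pt "0 0 0 0 0" --pt "0 0 -30 0 0" --pt "0 0 -40 0 0" --pt "0 0 -40 0 0" --pt "-38 -22 0 0 0" --pt "-38 -22 0 0 0" --pt "-38 -22 0 0 0" --pt "-38 -22 0 0 0" --pt "-38 -22 0 0 0"

```text
t: 21.55
eef_pos: [437.5, 91.9, 173.1]
tcp_rot: [3.141, -0.0, 1.57]
ft_force: [1.2, -0.0, -0.5]
opening: 0.998
grip_force: 0.0
```

Call:
carry_out --pt "0 0 0 0 0" --pt "0 0 0 0 0"

```text
t: 21.75
eef_pos: [438.9, 92.6, 173.4]
tcp_rot: [3.141, -0.0, 1.568]
ft_force: [0.6, 0.1, 0.2]
opening: 1.001
grip_force: 0.0
```

```bash
python3 -c "
from h import *
print(env.state()['eef_pos'],env.state()['tcp_rot']); w=cam('wrist','w11'); s=cam('scene','sc7'); d=cam('side','sd7')
o=np.zeros((600,800,3),np.uint8); o[:300,:640]=w['img'][:300]; o[300:600,:400]=cv2.resize(s['img'][120:270,260:460],None,fx=2,fy=2); o[300:600,400:800]=cv2.resize(d['img'][170:370,220:420],(400,300))
cv2.imwrite('pics/m7.png',o)"
```

```text
[438.88644334  92.5752306  173.41798197] [ 3.14055879e+00 -2.16759015e-04  1.56793530e+00]
```

View pics/m7.png

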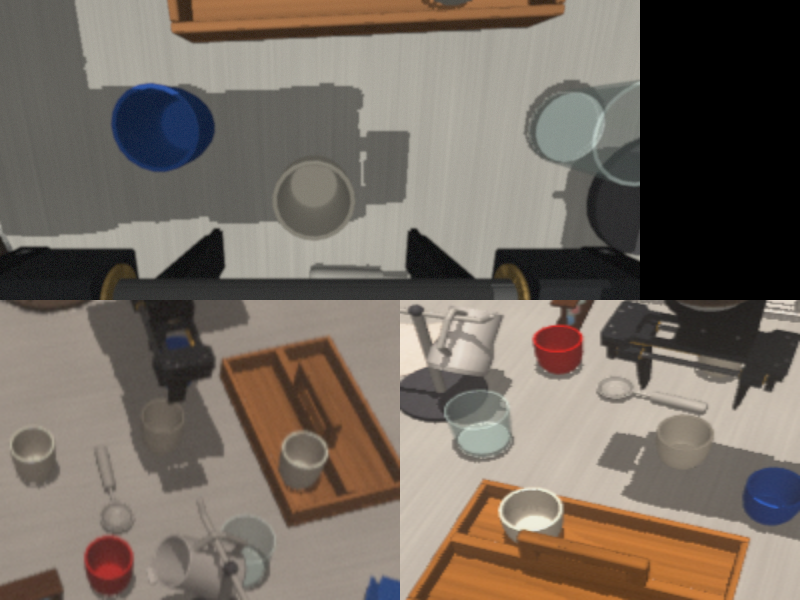

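```bash
python3 -c "
from h import *
w=load('w11'); print(plane(w,(314,200),70),plane(load('w9'),(280,124),70))
s,d=load('sc7'),load('sd7')
print('C in caddy rim',tri((s,(260+303/2,120+148/2)),(d,(220+531/2-200,170+212/1.5))))"
```

```text
[438.28443122  92.95381742  70.        ] [438.79789473  92.16547344  70.        ]
C in caddy rim (array([547.17496962, 276.30617964,  74.29671177]), np.float64(0.18426806896809114))
```

Call:
carry_out --pt "0 0 40 0 0" --pt "0 0 40 0 0" --pt "0 0 30 0 0" --pt "0 0 17 0 0" --pt "0 0 0 0 1" --pt "0 0 0 0 1" --pt "0 0 0 0 1" --pt "0 0 0 0 1" --pt "0 0 0 0 1" --pt "0 0 0 0 1" --pt "0 0 -15 0 1" --pt "0 0 -25 0 1"

```text
t: 23.1
eef_pos: [438.1, 93.0, 85.9]
tcp_rot: [-3.14, 0.0, 1.57]
ft_force: [0.2, 0.0, -0.9]
opening: 0.699
grip_force: 30.0
```

Call:
carry_out --pt "0 0 -40 0 1" --pt "0 0 -35 0 1" --pt "20 -5 0 0 1" --pt "35 -5 0 0 1" --pt "35 -5 0 0 1" --pt "35 -5 0 0 1" --pt "30 -5 0 0 1" --pt "20 -5 0 0 1" --pt "0 0 0 0 1" --pt "0 0 0 0 1"

```text
t: 24.1
eef_pos: [408.6, 268.0, 161.1]
tcp_rot: [3.142, 0.0, 1.571]
ft_force: [0.5, 0.5, -1.2]
opening: 0.699
grip_force: 30.0
```

Call:
carry_out --pt "0 0 20 0 1" --pt "0 0 30 0 1" --pt "0 0 30 0 1" --pt "0 0 15 0 1" --pt "0 0 6 0 1" --pt "0 0 3 0 1" --pt "0 0 3 0 1" --pt "0 0 0 0 1"

```text
t: 24.9
eef_pos: [409.2, 268.1, 54.8]
tcp_rot: [3.14, -0.001, 1.57]
ft_force: [0.1, -0.2, -1.6]
opening: 0.695
grip_force: 30.0
```

Call:
carry_out --pt "0 0 0 0 0.25" --pt "0 0 0 0 0.15" --pt "0 0 0 0 0" --pt "0 0 0 0 0" --pt "0 0 -30 0 0" --pt "0 0 -40 0 0" --pt "0 0 -40 0 0" --pt "-34 4 -5 0 0" --pt "-34 4 0 0 0" --pt "-34 4 0 0 0" --pt "-34 4 0 0 0" --pt "-34 4 0 0 0"

```text
t: 26.1
eef_pos: [428.6, 96.8, 169.2]
tcp_rot: [3.141, -0.0, 1.57]
ft_force: [0.8, -0.3, 0.9]
opening: 0.999
grip_force: 0.0
```

Call:
carry_out --pt "-34 4 0 0 0" --pt "-34 4 0 0 0" --pt "-34 4 0 0 0" --pt "-34 2 0 0 0" --pt "-34 2 0 0 0" --pt "-32 0 0 0 0" --pt "0 0 0 0 0" --pt "0 0 0 0 0"

```text
t: 26.9
eef_pos: [444.2, -104.2, 168.9]
tcp_rot: [-3.141, -0.0, 1.568]
ft_force: [0.4, 0.7, 0.1]
opening: 1.0
grip_force: 0.0
```

```bash
python3 -c "
from h import *
s=env.state(); print(s['eef_pos'],s['tcp_rot'],s['joints']); w=cam('wrist','w12')
g=cv2.cvtColor(w['img'],cv2.COLOR_BGR2HSV)[:,:,1]; 
e=plane(w,(314,200),70); print(e)
# predicted rim pixels if the cup stayed put, and Hough circle near the middle
print(proj(w,(444.8,-104.4,70)))
gr=cv2.medianBlur(cv2.cvtColor(w['img'],cv2.COLOR_BGR2GRAY),3)[:260]
c=cv2.HoughCircles(gr,cv2.HOUGH_GRADIENT,1.5,30,param1=80,param2=30,minRadius=30,maxRadius=50)
for q in c[0][:6]: print(q.round(1),plane(w,q[:2],70).round(1))
cs=cam('scene','sc8'); d=cam('side','sd8')"
```

```text
[ 444.23216616 -104.1886594   168.88362667] [-3.14130348e+00 -3.54935448e-04  1.56805056e+00] [-3.75437964e-01  3.28531515e-01  2.02103791e+00  3.16369614e-04
  7.92421822e-01 -3.72914425e-01]
[ 443.50538267 -102.58715608   70.        ]
[315.68005995 202.25701208]
[312.8 203.2  36.3] [ 442.5 -105.2   70. ]
[594.8 111.8  44.1] [647.3 -37.   70. ]
[545.2 116.2  32.6] [611.9 -40.1  70. ]
[452.2  80.2  34.2] [541.8 -15.   70. ]
```

Call:
carry_out --pt "-1 0 40 0 0" --pt "0 0 40 0 0" --pt "0 0 30 0 0" --pt "0 0 13 0 0" --pt "0 0 0 0 1" --pt "0 0 0 0 1" --pt "0 0 0 0 1" --pt "0 0 0 0 1" --pt "0 0 0 0 1" --pt "0 0 0 0 1" --pt "0 0 -15 0 1" --pt "0 0 -25 0 1"

```text
t: 28.25
eef_pos: [443.9, -104.7, 85.9]
tcp_rot: [-3.14, -0.001, 1.57]
ft_force: [0.5, 0.4, -0.8]
opening: 0.693
grip_force: 30.0
```

Call:
carry_out --pt "0 0 -40 0 1" --pt "0 0 -40 0 1" --pt "20 4 -20 0 1" --pt "36 8 0 0 1" --pt "36 8 0 0 1" --pt "36 8 0 0 1" --pt "36 8 0 0 1" --pt "36 8 0 0 1" --pt "36 8 0 0 1" --pt "36 8 0 0 1" --pt "36 8 0 0 1" --pt "36 8 0 0 1"

```text
t: 29.45
eef_pos: [520.8, 240.5, 186.3]
tcp_rot: [3.141, -0.0, 1.57]
ft_force: [-0.1, -1.1, -0.9]
opening: 0.695
grip_force: 30.0
```

Call:
carry_out --pt "36 8 0 0 1" --pt "36 8 0 0 1" --pt "36 8 0 0 1" --pt "20 2 0 0 1" --pt "0 0 0 0 1" --pt "0 0 0 0 1"

```text
t: 30.05
eef_pos: [546.6, 366.7, 185.9]
tcp_rot: [-3.141, 0.0, 1.57]
ft_force: [-0.3, 0.0, -1.2]
opening: 0.694
grip_force: 30.0
```

Call:
carry_out --pt "1 0 20 0 1" --pt "0 0 30 0 1" --pt "0 0 30 0 1" --pt "0 0 25 0 1" --pt "0 0 15 0 1" --pt "0 0 7 0 1" --pt "0 0 3 0 1" --pt "0 0 3 0 1" --pt "0 0 0 0 1"

```text
t: 30.95
eef_pos: [547.4, 368.1, 54.9]
tcp_rot: [3.14, -0.001, 1.57]
ft_force: [-1.8, -2.2, 5.0]
opening: 0.693
grip_force: 30.0
```

Call:
carry_out --pt "0 0 0 0 0.25" --pt "0 0 0 0 0.15" --pt "0 0 0 0 0" --pt "0 0 0 0 0" --pt "0 0 -30 0 0" --pt "0 0 -40 0 0" --pt "0 0 -40 0 0" --pt "-35 -15 -20 0 0" --pt "-35 -15 -20 0 0" --pt "-30 -20 -30 0 0" --pt "-30 -20 -30 0 0" --pt "0 0 -30 0 0"

```text
t: 32.15
eef_pos: [474.7, 235.5, 294.5]
tcp_rot: [-3.141, 0.001, 1.568]
ft_force: [0.1, 0.8, -0.7]
opening: 0.998
grip_force: 0.0
```

Call:
carry_out --pt "0 0 -30 0 0" --pt "0 0 -30 0 0" --pt "0 0 0 0 0" --pt "0 0 0 0 0"

```text
t: 32.55
eef_pos: [476.7, 238.0, 353.1]
tcp_rot: [3.141, -0.0, 1.57]
ft_force: [0.3, -0.5, -0.6]
opening: 0.999
grip_force: 0.0
```

```bash
python3 -c "
from h import *
s=env.state(); print(s['eef_pos'],s['tcp_rot'],s['joints']); w=cam('wrist','w13'); a=cam('scene','sc9'); d=cam('side','sd9')
o=np.zeros((560,800,3),np.uint8); o[:260,:480]=w['img'][:260,80:560]; o[260:560,:400]=cv2.resize(a['img'][120:270,340:540],None,fx=2,fy=2); o[260:560,400:800]=cv2.resize(d['img'][250:400,210:410],None,fx=2,fy=2)
cv2.imwrite('pics/m8.png',o)"
```

```text
[476.70889378 237.99382925 353.10228639] [ 3.14082621e+00 -3.32002261e-04  1.56980550e+00] [3.39013505e-01 2.46147329e-01 1.58862294e+00 5.94659642e-05
 1.30598909e+00 3.39988922e-01]
```

View pics/m8.png

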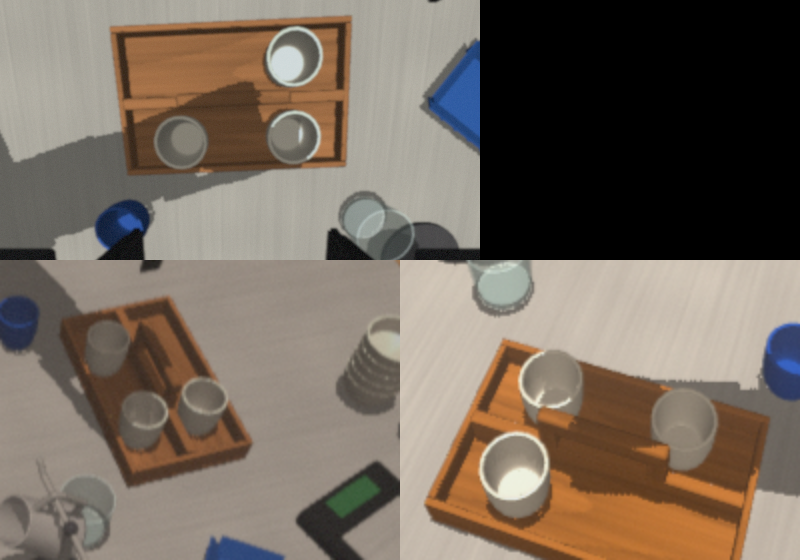

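```bash
python3 -c "
from h import *
np.set_printoptions(precision=1,suppress=True)
w,a,d=load('w13'),load('sc9'),load('sd9')
c=[plane(w,p,45) for p in [(191,28),(431,16),(427,162),(207,171)]]; print(np.array(c),np.mean(c,0),[np.degrees(np.arctan2(*(c[j]-c[i])[1::-1])) for i,j in [(0,1),(3,2)]])
print('bar', [plane(w,p,108) for p in [(257,95),(371,92)]],[plane(w,p,82) for p in [(257,106),(371,102)]])
# model check: project predicted handle end points
import math
for cx,cy,y in [(476,319,2.4)]:
  for X in [(65,-8,108),(-65,-8,108),(65,8,108),(-65,8,108),(-65,8,82)]:
    t=math.radians(y); p=(cx+X[0]*math.cos(t)-X[1]*math.sin(t),cy+X[0]*math.sin(t)+X[1]*math.cos(t),X[2]); print(X,proj(w,p)-[80,0],(proj(a,p)-[340,120])*2+[0,260],(proj(d,p)-[210,250])*2+[400,260])
"
```

```text
[[324.7 403.4  45. ]
 [619.4 416.6  45. ]
 [629.1 236.9  45. ]
 [330.1 225.   45. ]] [475.8 320.4  45. ] [np.float64(2.560233440650976), np.float64(2.280597106170117)]
bar [array([412.4, 322.1, 108. ]), array([539.7, 325.2, 108. ])] [array([407.8, 310.3,  82. ]), array([544.2, 314.8,  82. ])]
(65, -8, 108) [292.  102.7] [170.7 386. ] [538.7 401.8]
(-65, -8, 108) [176.6 107.8] [135.4 319.4] [669.4 442.1]
(65, 8, 108) [292.   87.8] [181.1 383.6] [532.3 416.9]
(-65, 8, 108) [175.4  93. ] [145.3 317.2] [664.7 458.4]
(-65, 8, 82) [178.9  93.9] [142.3 328.5] [663.6 469.6]
```

Call:
carry_out --pt "0 0 0 -8.4 0" --pt "0 0 0 -8.4 0" --pt "0 0 0 -8.4 0" --pt "0 0 0 -8.4 0" --pt "0 0 0 -8.4 0" --pt "0 0 0 -8.4 0" --pt "0 0 0 -8.4 0" --pt "0 0 0 -8.4 0" --pt "0 0 0 -8.4 0" --pt "0 0 0 -8.4 0" --pt "0 0 0 -8.4 0" --pt "-7 40 0 0 0"

```text
t: 33.9
eef_pos: [482.2, 276.3, 352.6]
tcp_rot: [-3.14, -0.001, -3.097]
ft_force: [0.9, 1.2, 0.7]
opening: 1.0
grip_force: 0.0
```

Call:
carry_out --pt "-7 41 0 0 0" --pt "0 0 40 0 0" --pt "0 0 40 0 0" --pt "0 0 40 0 0" --pt "0 0 30 0 0" --pt "0 0 0 0 0" --pt "0 0 0 0 0"

```text
t: 34.6
eef_pos: [487.6, 319.6, 203.1]
tcp_rot: [-3.141, -0.001, -3.101]
ft_force: [0.2, 1.5, 0.1]
opening: 1.001
grip_force: 0.0
```

Call:
carry_out --pt "0 0 35 0 0" --pt "0 0 35 0 0" --pt "0 0 30 0 0" --pt "0 0 15 0 0" --pt "0 0 6 0 0" --pt "0 0 0 0 0.4" --pt "0 0 0 0 0.6" --pt "0 0 0 0 0.7" --pt "0 0 0 0 0.75" --pt "0 0 0 0 0.78" --pt "0 0 0 0 0.8"

```text
t: 35.7
eef_pos: [487.5, 319.6, 82.3]
tcp_rot: [3.141, 0.0, -3.101]
ft_force: [-0.1, -0.1, -0.4]
opening: 0.554
grip_force: 0.0
```

Call:
carry_out --pt "0 0 0 0 0.84" --pt "0 0 0 0 0.88" --pt "0 0 0 0 1" --pt "0 0 0 0 1" --pt "0 0 0 0 1" --pt "0 0 0 0 1"

```text
t: 36.3
eef_pos: [487.5, 319.6, 82.0]
tcp_rot: [3.141, 0.0, -3.101]
ft_force: [0.1, 0.3, -0.9]
opening: 0.165
grip_force: 30.0
```

Call:
carry_out --pt "0 0 -2 0 1" --pt "0 0 -3 0 1" --pt "0 0 -5 0 1" --pt "0 0 -8 0 1" --pt "0 0 -10 0 1" --pt "0 0 -6 0 1" --pt "0 0 0 0 1" --pt "0 0 0 0 1"

```text
t: 37.1
eef_pos: [487.5, 319.5, 116.2]
tcp_rot: [3.141, 0.0, -3.101]
ft_force: [-0.0, -1.0, -6.8]
opening: 0.167
grip_force: 30.0
```

```bash
python3 -c "
from h import *
np.set_printoptions(precision=1,suppress=True)
s=env.state(); print(s['eef_pos'],s['ft_force'],s['moment']); w=cam('wrist','w14'); a=cam('scene','sc10'); d=cam('side','sd10')
m=[]
for n,c in (('sc',a),('sd',d),('w',w)):
  h=cv2.cvtColor(c['img'],cv2.COLOR_BGR2HSV); k=cv2.inRange(h,(5,110,50),(18,255,255)); k=cv2.morphologyEx(k,cv2.MORPH_OPEN,np.ones((3,3)))
  cs,_=cv2.findContours(k,0,2); 
  for q in sorted(cs,key=cv2.contourArea)[-2:]:
    hull=cv2.convexHull(q); print(n,cv2.contourArea(q),cv2.approxPolyDP(hull,4,True)[:,0].tolist())
"
```

```text
[487.5 319.5 116.2] [-0.  -1.  -6.8] [ 0.2 -0.  -0. ]
sc 2001.5 [[639, 297], [639, 305], [573, 325], [235, 399]]
sc 7005.0 [[635, 51], [639, 222], [618, 228], [592, 193], [551, 102], [590, 62]]
sd 3806.5 [[489, 2], [419, 77], [403, 74], [410, 0]]
sd 9248.0 [[259, 282], [396, 321], [380, 399], [299, 399], [225, 373], [220, 362]]
w 1366.5 [[334, 312], [334, 345], [288, 344], [295, 312]]
w 65876.0 [[495, 0], [461, 277], [168, 278], [136, 0]]
```

```bash
python3 -c "
from h import *
np.set_printoptions(precision=1,suppress=True)
d=load('sd10');w=load('w14')
t=np.radians(2.4);c,s=np.cos(t),np.sin(t)
for X in [(150,-94,45),(-150,-94,45),(150,94,45),(150,94,0)]:
  p=(476+X[0]*c-X[1]*s,319.5+X[0]*s+X[1]*c,X[2]+34); print(X,proj(d,p),proj(w,p))
"
```

```text
(150, -94, 45) [258.6 280.1] [183.2 415.4]
(-150, -94, 45) [396.6 320. ] [122.9 -83.7]
(150, 94, 45) [216.8 364.7] [449.7 415.3]
(150, 94, 0) [221.3 373.5] [429.5 369. ]
```

Call:
carry_out --pt "0 0 -5 0 1" --pt "0 0 -10 0 1" --pt "0 0 -12 0 1" --pt "0 0 -12 0 1" --pt "0 0 -12 0 1" --pt "0 0 -12 0 1" --pt "0 0 -12 0 1" --pt "0 0 -12 0 1" --pt "0 0 -12 0 1" --pt "0 0 -10 0 1" --pt "0 0 -5 0 1" --pt "0 0 -2 0 1"

```text
t: 38.45
eef_pos: [487.5, 319.6, 232.6]
tcp_rot: [3.141, 0.001, -3.101]
ft_force: [0.9, -1.2, -6.9]
opening: 0.166
grip_force: 30.0
```

Call:
carry_out --pt "0 -5 0 0 1" --pt "0 -10 0 0 1" --pt "1 -15 0 0 1" --pt "1 -20 0 0 1" --pt "1 -25 0 0 1" --pt "1 -25 0 0 1" --pt "1 -25 0 0 1" --pt "1 -25 0 0 1" --pt "1 -25 0 0 1" --pt "1 -25 0 0 1" --pt "1 -25 0 0 1" --pt "1 -25 0 0 1"

```text
t: 39.65
eef_pos: [487.0, 67.3, 231.9]
tcp_rot: [-3.141, -0.0, -3.101]
ft_force: [0.1, 0.1, -7.5]
opening: 0.167
grip_force: 30.0
```

Call:
carry_out --pt "1 -25 0 0 1" --pt "1 -25 0 0 1" --pt "1 -25 0 0 1" --pt "1 -25 0 0 1" --pt "1 -25 0 0 1" --pt "1 -25 0 0 1" --pt "-2 -25 0 -0.6 1" --pt "-2 -25 0 -0.6 1" --pt "-2 -25 0 -0.6 1" --pt "-2 -20 0 -0.6 1" --pt "-2 -15 0 -0.6 1" --pt "-1 -10 0 -0.6 1"

```text
t: 40.85
eef_pos: [505.5, -201.5, 231.7]
tcp_rot: [3.141, -0.001, -3.039]
ft_force: [0.1, 0.3, -6.8]
opening: 0.166
grip_force: 30.0
```

Call:
carry_out --pt "-1 -15 0 0 1" --pt "0 -25 0 0 1" --pt "0 -25 0 0 1" --pt "0 -25 0 0 1" --pt "0 -20 0 0 1" --pt "0 -10 0 0 1" --pt "0 -5 0 0 1" --pt "0 0 0 0 1" --pt "0 0 0 0 1"

```text
t: 41.75
eef_pos: [520.2, -323.3, 232.0]
tcp_rot: [3.141, -0.0, -3.037]
ft_force: [0.1, 0.1, -6.1]
opening: 0.169
grip_force: 30.0
```

Call:
carry_out --pt "0 -5 0 0 1" --pt "0 -7 0 0 1" --pt "0 -3 0 0 1" --pt "0 0 0 0 1" --pt "0 0 5 0 1" --pt "0 0 8 0 1" --pt "0 0 8 0 1" --pt "0 0 6 0 1" --pt "0 0 4 0 1" --pt "0 0 3 0 1" --pt "0 0 2 0 1" --pt "0 0 0 0 1"

```text
t: 42.95
eef_pos: [521.7, -338.9, 195.8]
tcp_rot: [3.141, -0.0, -3.038]
ft_force: [-0.8, 1.3, -6.6]
opening: 0.17
grip_force: 30.0
```

Call:
carry_out --pt "0 0 1 0 1" --pt "0 0 1 0 1" --pt "0 0 1 0 1" --pt "0 0 1 0 1" --pt "0 0 0 0 1" --pt "0 0 0 0 1"

```text
t: 43.55
eef_pos: [521.8, -338.9, 192.0]
tcp_rot: [3.142, 0.0, -3.038]
ft_force: [0.3, -0.6, -7.2]
opening: 0.17
grip_force: 30.0
```

Call:
carry_out --pt "0 0 1 0 1" --pt "0 0 0.5 0 1" --pt "0 0 0 0 1" --pt "0 0 0 0 1"

```text
t: 43.95
eef_pos: [521.9, -339.0, 192.0]
tcp_rot: [-3.141, 0.001, -3.038]
ft_force: [-3.7, 3.4, 7.0]
opening: 0.167
grip_force: 30.0
```

```bash
python3 -c "
from h import *
np.set_printoptions(precision=1,suppress=True)
a=cam('scene','sc11'); d=cam('side','sd11')
t=np.radians(6.0);c,s=np.cos(t),np.sin(t)
for X in [(150,-94,45),(-150,-94,45),(150,94,45),(-150,94,45),(-150,94,0),(150,94,0)]:
  p=(510+X[0]*c-X[1]*s,-339+X[0]*s+X[1]*c,X[2]+110); print(X,proj(a,p),proj(d,p))
for n,q in (('sc',a),('sd',d)):
  h=cv2.cvtColor(q['img'],cv2.COLOR_BGR2HSV); k=cv2.inRange(h,(5,110,50),(18,255,255)); k=cv2.morphologyEx(k,cv2.MORPH_OPEN,np.ones((3,3)))
  x0,y0,x1,y1=(120,130,290,300) if n=='sc' else (290,60,480,230)
  z=np.zeros_like(k); z[y0:y1,x0:x1]=k[y0:y1,x0:x1]
  P=cv2.findNonZero(z); print(n,cv2.approxPolyDP(cv2.convexHull(P),4,True)[:,0].tolist())
"
```

```text
(150, -94, 45) [157.8 271.1] [338.7  90.5]
(-150, -94, 45) [143.8 176. ] [437.8 104.5]
(150, 94, 45) [236.1 247.5] [323.8 126.7]
(-150, 94, 45) [212.  158.4] [433.9 143.9]
(-150, 94, 0) [215.2 168.4] [430.5 156.8]
(150, 94, 0) [239. 256.] [323.8 139.5]
sc [[289, 265], [254, 277], [164, 276], [150, 203], [184, 172], [212, 160]]
sd [[433, 60], [437, 111], [430, 154], [297, 172], [339, 91], [401, 60]]
```

Call:
carry_out --pt "0 0 0 0 0.75" --pt "0 0 0 0 0.7" --pt "0 0 0 0 0.6" --pt "0 0 0 0 0.5" --pt "0 0 0 0 0.5" --pt "0 0 -15 0 0.5" --pt "0 0 -25 0 0.5" --pt "0 0 -35 0 0.5" --pt "0 0 -40 0 0.5" --pt "0 0 -40 0 0.5" --pt "0 0 -40 0 0.5" --pt "0 0 0 0 0.5"

```text
t: 45.25
eef_pos: [522.5, -339.5, 391.2]
tcp_rot: [-3.135, 0.006, -3.038]
ft_force: [-0.3, -0.3, -0.8]
opening: 0.496
grip_force: 0.0
```

```bash
python3 -c "
from h import *
np.set_printoptions(precision=1,suppress=True)
st=env.state(); print(st['eef_pos'],st['ft_force'],st['opening'])
w=cam('wrist','w20'); a=cam('scene','sc12'); d=cam('side','sd12')
t=np.radians(6.0);c,s=np.cos(t),np.sin(t)
for X in [(-150,-94,45),(-150,94,45),(150,94,45),(72,-47,78),(-68,-47,78),(72,47,78)]:
  p=(510+X[0]*c-X[1]*s,-339+X[0]*s+X[1]*c,X[2]+110); print(X,proj(a,p),proj(d,p),proj(w,p))
h=cv2.cvtColor(w['img'],cv2.COLOR_BGR2HSV); k=cv2.inRange(h,(5,100,40),(20,255,255)); k[250:]=0
P=max(cv2.findContours(k,0,2)[0],key=cv2.contourArea); print('w',cv2.approxPolyDP(cv2.convexHull(P),4,True)[:,0].tolist())
g=cv2.cvtColor(d['img'],cv2.COLOR_BGR2GRAY)
# jug unchanged since it was hung?
e=load('sd9')['img'][130:230,170:300].astype(int); print('jug diff',np.abs(d['img'][130:230,170:300].astype(int)-e).max(2).__gt__(40).sum())
k=cv2.inRange(cv2.cvtColor(d['img'],cv2.COLOR_BGR2HSV),(5,110,50),(18,255,255)); k=cv2.morphologyEx(k,3,np.ones((3,3))) 
z=np.zeros_like(k); z[80:180,315:450]=k[80:180,315:450]; print(cv2.approxPolyDP(cv2.convexHull(cv2.findNonZero(z)),3,True)[:,0].tolist())
cc=cv2.HoughCircles(cv2.cvtColor(w['img'],cv2.COLOR_BGR2GRAY)[:250],cv2.HOUGH_GRADIENT,1.5,30,param1=80,param2=30,minRadius=25,maxRadius=50); print(cc[0][:8])
"
```

```text
[ 522.5 -339.5  391.2] [-0.3 -0.3 -0.8] 0.4955220124430796
(-150, -94, 45) [143.8 176. ] [437.8 104.5] [227.6  15. ]
(-150, 94, 45) [212.  158.4] [433.9 143.9] [409.8  14.4]
(150, 94, 45) [236.1 247.5] [323.8 126.7] [393.1 278.3]
(72, -47, 78) [169.2 231.2] [361.7  92.8] [275.9 228.5]
(-68, -47, 78) [161.5 187. ] [410.1  99.6] [271.7  96.9]
(72, 47, 78) [207.9 220.2] [355.5 111.1] [360.8 228.6]
w [[405, 15], [409, 248], [242, 249], [228, 16]]
jug diff 2160
[[437, 105], [430, 155], [316, 169], [315, 149], [339, 91]]
[[266.2  95.2  29.4]
 [ 45.8 158.2  33.8]
 [273.8 230.2  27.4]
 [348.8 228.8  37.5]
 [282.8  65.2  47.5]
 [ 75.8  48.8  49.2]
 [359.2  68.2  39.2]
 [329.2  60.8  42.5]]
```

```bash
python3 -c "
from h import *
E={}
for n in ['sd6','sd7','sd8','sd9','sd10','sd11','sd12']:
  g=cv2.GaussianBlur(cv2.cvtColor(load(n)['img'],cv2.COLOR_BGR2GRAY),(0,0),.8)[135:215,185:285]; E[n]=cv2.Canny(g,30,80)
r=cv2.dilate(E['sd12'],np.ones((3,3)))
for n in E: print(n,'fraction of edges matched',round((E[n]&r>0).sum()/(E[n]>0).sum(),2),cv2.phaseCorrelate(E[n].astype(float),E['sd12'].astype(float)))
"
```

```text
sd6 fraction of edges matched 0.99 ((0.03805218404846045, -0.12377028744571561), 0.8651610695275084)
sd7 fraction of edges matched 1.0 ((0.08483627479634492, 0.055253349925607154), 0.8735708694108969)
sd8 fraction of edges matched 0.99 ((0.15360664114497524, 0.05727536078372708), 0.8480944246231187)
sd9 fraction of edges matched 0.88 ((-0.07483210265205287, 0.11844291986140121), 0.6733308843254794)
sd10 fraction of edges matched 0.93 ((-0.12915814864133068, -0.06381987547386814), 0.8391602594821709)
sd11 fraction of edges matched 1.0 ((-0.05649532621637832, -0.059607493173821524), 0.950023758324327)
sd12 fraction of edges matched 1.0 ((0.0, 0.0), 1.0)
```

The jug hasn't moved; the earlier difference was only the arm's shadow. Handing in.

```bash
python3 -c "
from cell import env
print(env.job_done())"
```

```text
the job is handed in; nothing more can be done
None
```

The job is handed in: the jug hangs by its handle on the hook, and the caddy, with all three cups upright in it, stands centred and lined up on the rack; I took no final look at the timer, glass and spoon, and the hand-in gave no verdict.

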